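Free a stuck steel cup from the one nested inside it

ROBOT

A 7-joint arm with a two-finger parallel gripper is mounted at the origin on a cart in front of the work surface, level with it; the furniture and walls round the work are solid. World frame = base frame: x ahead of the robot, y to its left, z up, the work surface at z = 0. Lengths are in m, angles in rad, forces in N, time in s.
With the tool pointing down it reaches from about 0.4 to 0.9 m from the base axis. Payload 5.6 kg.
Tool frame: the origin (TCP) lies where the fingers leave the gripper's body, on its centre line; the fingertips stand 88 mm ahead of it and the grasp point (between the pads) lies 69 mm ahead of it; z points along the fingers, x is the direction in which the jaws open and shut, and the axes are right-handed (so a half turn about z gives the same grasp; the last joint's range is limited). The gripper opens to 92 mm and grips with 3 to 60 N. Pads are 20 mm wide; open, the fingers measure 128 mm over their backs; the gripper's body (75 mm by 189 mm) begins 69 mm behind the grasp point.
Start: joints at [1.143, 0.468, -0.012, 1.603, 0.006, 1.071, -0.056], TCP at [0.244, -0.602, 0.303] pointing down, gripper open.
Joint ranges: [-2.53, 2.53], [-0.31, 2.02], [-1.57, 1.55], [0.28, 2.44], [-1.29, 4.43], [0.15, 1.84], [-2.92, 2.92]. Speed limits (rad/s): [2.57, 2.57, 3.14, 3.14, 3.14, 3.14, 3.14].

INTERFACE

Orientations are given as a rotation vector (axis times angle).
In Python, from rig import get_obs, get_image, camera_info, hand_in gives the robot as it stands.
- The arm moves only by the shell command python3 -m handwheel 'ROWS' [FORCE]. ROWS is JSON, a list of rows, each a list of 3 entries, a list of its own where there are three numbers: the finger opening in mm, from 0 to 91.9, then the shift along the tool's x, y, z in mm, then the turn, a rotation vector about the tool's x, y, z in degrees. In form: [[claw, [dx, dy, dz], [wx, wy, wz]], ...]. A call has 1 to 20 rows; each row shifts and turns the commanded pose from where the row before left it, along the tool's axes as they then stand; what a row does not reach is not made up. A row lasts 1/12 s, in which the tool goes at most 41.7 mm and 7.16 degrees, less where a joint would pass 70% of its speed; a pose out of reach is approached as far as the arm can. A call is refused whole if a number of a shift passes 41.7 or a number of a turn 7.16, either way. A call with a gripper value outside its range is refused whole. The fingers move at their own pace and stop on an object; FORCE is the grip in N (left out, the last holds). Time passes only in rows, so rows that do not move let the fingers close. It gives the time, the measured TCP pose, the force and the opening at its end, in the units of the state.
- get_obs(): the state, without advancing time (a new reading comes with each control period).
- get_image(name): name is "scene" or "side" or "wrist"; returns the picture (420x560x3 uint8, red, green, blue); there is no depth.
- camera_info(name): a dict with "fx", "fy", "cx", "cy" (pixels), "dist" ([k1, k2, p1, p2, k3] as OpenCV has them; the pictures are not rectified), "pose" (4x4, takes a point from camera to world coordinates). Camera axes: x right, y down, z forward; pixel columns grow to the right and rows downward; lengths in m; the calibration is good to about 2 mm. A picture is of the moment at which its call begins: read the wrist's pose just before it. camera_info takes no time and is no camera call; for the wrist camera it gives the pose at the moment of the call.
- hand_in(): hands the job in, once; it reports no verdict.
The state is a dict: "clock": time; "joint_positions": joint angles; "qvel": joint speeds; "joint_efforts": joint torques, N m; "ee_pos": TCP position; "ee_rot": TCP orientation; "contact_force": force on the tool from outside, world axes, zero at the start; "moment": the same for the moment, N m; "width": finger opening in m.
Only numpy, scipy, OpenCV 4.12 (cv2) and the standard library are available. Lean on these libraries where they do the work, as an engineer would, in place of code of your own. Each camera call takes 0.05 s, during which the arm holds its last target.

TASK

Two steel cups stand mouth down on the grey stand, the outer one stuck over the inner one. Swing the stand's rod brace by its black knob over the inner cup's foot flange until it clicks fully home, then lift the outer cup slowly straight up off the inner one, which must stay down on its stand, and set the outer cup down gently, mouth down and flat on the floor of the draining tray, and let go. Leave the brace home and everything else where it stands.

Things in the scene. Friction and masses are not known exactly. Their poses are not given: they have to be found in the camera images.
- outer_centre (a point): The outer, visible steel cup, mouth down: straight and round, 70 mm high, 60 mm outside diameter, closed flat top, wall 2.5 mm, a 68 mm wide, 3 mm thick lip round its mouth at the bottom; about 0.15 kg. This point: on its axis, half-way up. z up along the axis. At first its mouth is 30 mm and its top 100 mm above the worktop. The upper 40 mm can be gripped across the diameter from any side.
- outer_cup: The same outer cup, origin at the centre of its mouth. It rests on the top of the inner cup and is stuck on it by three sprung nubs: pulling it off takes some 5 to 10 N over the first 50 mm of rise, more than the inner cup's weight, so an inner cup that is not held down comes up with it. It is clear of the inner cup once raised 70 mm.
- inner_centre (a point): The inner steel cup, mouth down on the stand, mostly hidden in the outer one: 87 mm high, 50 mm outside diameter, about 0.15 kg, with a flat foot flange 76 mm in diameter and 4 mm thick at the bottom, its top face 14 mm above the worktop, which shows below the outer cup. Four low studs keep it in place sideways. This point: on its axis, half-way up; z up.
- seat (a point): The centre of the round foot of the grey stand, at its upper face 10 mm above the worktop, under the axis of the cups. The stand is fixed. Its x axis points from the brace pivot towards the cups, z up.
- brace_pivot (a point): The vertical hinge pin of the brace on the stand, 70 mm from the axis of the cups; point 19.5 mm above the worktop. The brace is one flat piece of 6 mm steel rod; its two curved tines swing in over the inner cup's flange on both sides of the cups, 2.5 mm above it and below the outer cup's lip. Its tail carries the knob.
- brace_knob (a point): The upright black knob of the brace, a post 14 mm in diameter whose top is 82.5 mm above the worktop; this point: on its axis, 59.5 mm above the worktop. It stands on the tail of the brace, 60 mm from the pivot, and goes round the pivot with it. The upper 45 mm of the post are clear to grip or push. Gripped, the post turns between the fingers.
- brace (a joint): Angle of the brace, rad: 0 = swung fully away, 1.4 = home (stop); grows anticlockwise seen from above. It turns with a light drag (0.3 N at the knob) and stays where left; a sprung ball resists with 2 to 3 N at the knob from 1.17 to 1.28 rad, then the brace snaps past it to 1.37 to 1.4 and stays. At 0 the line pivot to knob lies 140 degrees anticlockwise of the stand's x axis, at home 140 degrees clockwise of it.
- tray_floor (a point): The centre of the floor of the shallow aluminium draining tray (outside 110 mm square, walls 3 mm thick and 12 mm high); the point is on the floor's upper face, 3 mm above the worktop. x and y along the tray's sides. The tray is fixed.
- drain_tray: The same draining tray, fixed; origin on the worktop under its centre.
- dropper_a_mid (a point): Bystander: small brown dropper bottle, 33 mm wide, 102 mm high; point half-way up.
- dropper_b_mid (a point): Bystander: the other small brown dropper bottle, 33 mm wide, 102 mm high; point half-way up.
- timer_mid (a point): Bystander: flat white bench timer, 62 x 65 x 18 mm, near the front edge; point half-way up.
Mind the look-alikes: they are no part of the job. Leave any turquoise look-alike of the outer_cup alone.

How it is judged:
On the way, in this order (a step that is already met when the one before it is completed fails the run):
1. the brace is home in its detent, the outer cup still on the inner one (value of joint brace above 1.33 rad and z of outer_centre in the frame of seat below 0.065 m), for 0.2 s.
2. the outer cup is up and clear of the inner cup, which is still down on the stand (z of outer_centre in the frame of inner_centre above 0.0785 m and z of inner_centre in the frame of seat below 0.0515 m and value of joint brace above 1.33 rad), for 0.1 s.
At the end, for the whole second after the job is handed in: The brace is home (above 1.33 rad); the inner cup is still on its seat (within 6 mm sideways, under 3.5 mm high, upright within 0.06 rad); the outer cup stands at rest, mouth down and flat (within 0.06 rad) on the floor of the tray, inside its walls (value of joint brace above 1.33 rad and horizontal distance between inner_centre and seat below 0.006 m and z of inner_centre in the frame of seat below 0.047 m and angle between each of inner_centre, outer_centre's own z axis and vertical below 0.06 rad and z of outer_centre in the frame of tray_floor between 0.032 and 0.0385 m and x of outer_centre in the frame of tray_floor between -0.025 and 0.025 m and y of outer_centre in the frame of tray_floor between -0.025 and 0.025 m and linear speed of outer_cup below 0.02 m/s); the robot touches nothing.
It fails at once if the inner cup is dragged up more than 8 mm off its stand (z of inner_centre in the frame of seat above 0.0515 m).
It fails at once if the outer cup is tipped over (more than 0.5 rad) (angle between outer_centre's own z axis and vertical above 0.5 rad).
It fails at once if the outer cup strikes the tray hard (over 40 N) (contact force between outer_cup and drain_tray above 40 N).
It fails at once if a bystander is moved more than 30 mm (distance of any of dropper_a_mid, dropper_b_mid, timer_mid from where it was at the start of the episode above 0.03 m).
It also fails if it takes over 64 s, if anything falls off the work surface, if the arm or the gripper's body presses on something with over 40 N, if the wrist force passes 120 N, or if a joint passes its speed limit or range.

## Working session

There is one attempt and no reset: what is moved stays moved. The work goes in short steps, Python scripts to look and compute and a shell command to move; the robot and the scene stay as the last step left them, time stands still between calls to the robot, and variables do not carry over. Pictures are saved under pics/ and viewed, and the job is handed in when it is done.

```bash
ls; mkdir -p pics; python3 - <<'E'
from rig import *
import cv2
o=get_obs();print({k:o[k] for k in('clock','ee_pos','ee_rot','width')})
for n in('scene','side','wrist'):
    i=get_image(n);cv2.imwrite(f'pics/{n}0.png',i[:,:,::-1]);c=camera_info(n);print(n,c)
E
```

```text
pics
{'clock': 0.0, 'ee_pos': array([ 0.24375074, -0.60211021,  0.3017472 ]), 'ee_rot': array([-2.60446597e+00,  1.75531747e+00,  2.41331400e-03]), 'width': 0.09183537746012578}
scene {'fx': 485.7265817489492, 'fy': 485.7265817489492, 'cx': 279.2297281584648, 'cy': 207.56260706262387, 'dist': array([-0.12026617,  0.        ,  0.        ,  0.        ,  0.        ]), 'pose': array([[ 0.99804984, -0.05271252,  0.03343501,  0.48879875],
       [-0.06213804, -0.78793729,  0.61261218, -0.75783945],
       [-0.00594764, -0.61349508, -0.78967614,  0.80815755],
       [ 0.        ,  0.        ,  0.        ,  1.        ]])}
side {'fx': 439.02452354218116, 'fy': 439.02452354218116, 'cx': 280.9384240603739, 'cy': 208.55443494383297, 'dist': array([-0.03917073,  0.        ,  0.        ,  0.        ,  0.        ]), 'pose': array([[-0.89159705, -0.22038674,  0.39558107,  0.18073131],
       [-0.45237177,  0.47276578, -0.75620917,  0.44170069],
       [-0.02035872, -0.85318357, -0.52121331,  0.51295461],
       [ 0.        ,  0.        ,  0.        ,  1.        ]])}
wrist {'fx': 334.2514556591646, 'fy': 334.2514556591646, 'cx': 278.038661809264, 'cy': 209.869003262746, 'dist': array([-0.05456318,  0.        ,  0.        ,  0.        ,  0.        ]), 'pose': array([[ 0.37483232, -0.90133398, -0.21702026,  0.30373503],
       [-0.92709123, -0.3648225 , -0.08606038, -0.57824556],
       [-0.00160473,  0.23345579, -0.97236609,  0.3838467 ],
       [ 0.        ,  0.        ,  0.        ,  1.        ]])}
```

View pics/scene0.png

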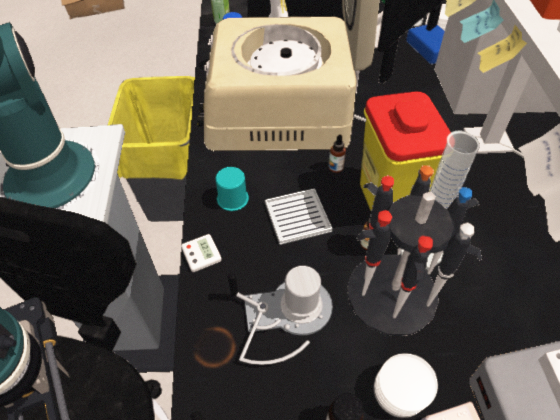

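View pics/side0.png

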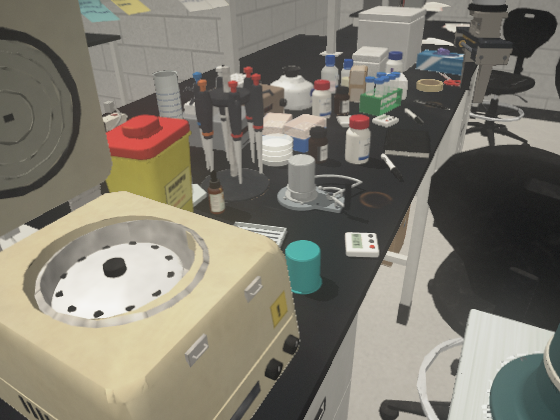

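View pics/wrist0.png

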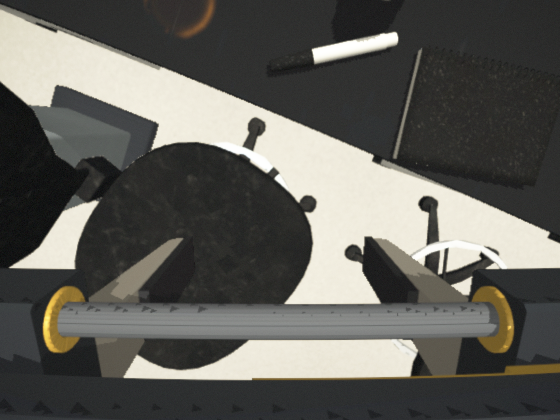

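```bash
cat > h.py <<'E'
from rig import *
import cv2, numpy as np
from scipy.spatial.transform import Rotation as R
def ray(n,uv,c=None):
    c=c or camera_info(n)
    K=np.array([[c['fx'],0,c['cx']],[0,c['fy'],c['cy']],[0,0,1]])
    p=cv2.undistortPoints(np.array([[uv]],float),K,c['dist'])[0,0]
    P=c['pose'];return P[:3,3],P[:3,:3]@np.array([p[0],p[1],1])
def onz(n,uv,z,c=None):
    o,d=ray(n,uv,c);return o+d*(z-o[2])/d[2]
def proj(n,X,c=None):
    c=c or camera_info(n)
    K=np.array([[c['fx'],0,c['cx']],[0,c['fy'],c['cy']],[0,0,1]])
    T=np.linalg.inv(c['pose']);r=cv2.Rodrigues(T[:3,:3])[0]
    return cv2.projectPoints(np.array(X,float).reshape(-1,1,3),r,T[:3,3],K,c['dist'])[0][:,0]
E
python3 - <<'E'
import cv2
a=cv2.imread('pics/scene0.png');b=cv2.imread('pics/side0.png')
cv2.imwrite('pics/s1.png',cv2.resize(a[180:380,180:380],(600,600),interpolation=2))
cv2.imwrite('pics/s2.png',cv2.resize(b[140:260,220:400],(800,533),interpolation=2))
E
```

```text
(no output)
```

View pics/s1.png

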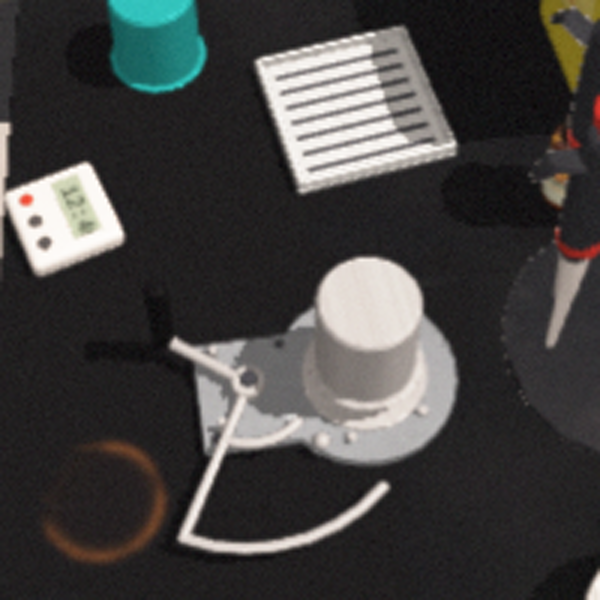

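View pics/s2.png

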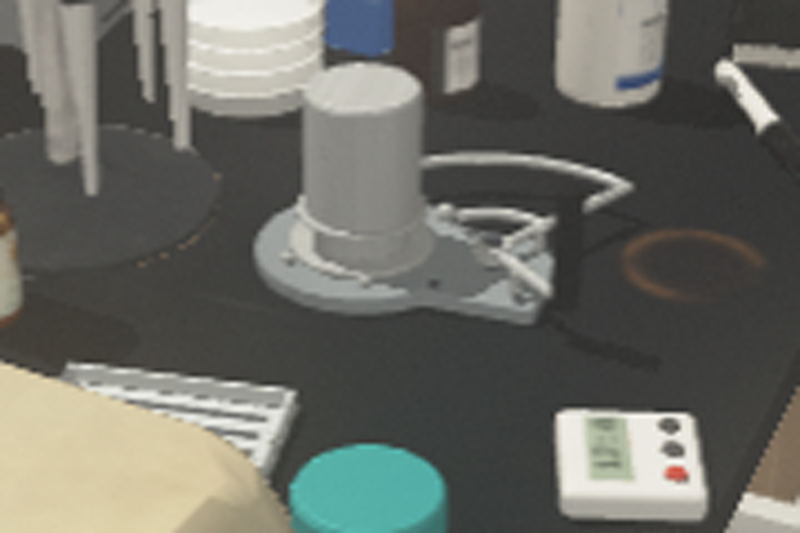

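```bash
python3 - <<'E'
from h import *
s=lambda x,y:(180+x/3-.33,180+y/3-.33)
cup=onz('scene',s(369.5,302),.1);print('cup',cup)
piv=onz('scene',s(247,377),.0225);print('piv',piv,np.linalg.norm(piv-cup+[0,0,.0775]))
k=onz('scene',s(155,289),.0825);print('knob',k,np.linalg.norm((k-piv)[:2]))
t=np.array([onz('scene',s(*p),.012) for p in((257,62),(405,28),(456,152),(302,190))]);print(t,t.mean(0),[np.linalg.norm(t[i]-t[i-1]) for i in range(4)])
# side
q=lambda x,y:(220+x*180/800-.4,140+y*120/533-.4)
print('cup side',onz('side',q(364,90),.1))
print('piv side',onz('side',q(495,245),.0225)); print('knob side top',onz('side',q(571,190),.0825))
v=cup-piv;th=np.arctan2(v[1],v[0]);w=k-piv;print('th',np.degrees(th),'knob ang',np.degrees(np.arctan2(w[1],w[0])-th))
E
```

```text
cup [ 0.54833592 -0.36354675  0.1       ]
piv [ 0.47778556 -0.36620005  0.0225    ] 0.07060023878262818
knob [ 0.42849743 -0.33749657  0.0825    ] 0.057036915709255266
[[ 0.49458223 -0.11906635  0.012     ]
 [ 0.60129975 -0.09506981  0.012     ]
 [ 0.62379496 -0.20490851  0.012     ]
 [ 0.5191978  -0.22838334  0.012     ]] [ 0.55971869 -0.161857    0.012     ] [np.float64(0.11205413309218197), np.float64(0.1093821859015624), np.float64(0.11211857361111341), np.float64(0.10719903834660477)]
cup side [ 0.54612825 -0.35995809  0.1       ]
piv side [ 0.47777856 -0.37059496  0.0225    ]
knob side top [ 0.42827889 -0.33453021  0.0825    ]
th 2.1537997307767642 knob ang 147.63134888825758
```

```bash
python3 -m handwheel '[[91,[-18,-26.8,0],[0,0,0]],[91,[-18,-26.8,0],[0,0,0]],[91,[-18,-26.8,0],[0,0,0]],[91,[-18,-26.8,0],[0,0,0]],[91,[-18,-26.8,0],[0,0,0]],[91,[-18,-26.8,0],[0,0,0]],[91,[-18,-26.8,0],[0,0,0]],[91,[-18,-26.8,0],[0,0,0]],[91,[-18,-26.8,0],[0,0,0]],[91,[-18,-26.8,0],[0,0,0]],[91,[0,0,0],[0,0,-7]],[91,[0,0,0],[0,0,-7]],[91,[0,0,0],[0,0,-7]],[91,[0,0,0],[0,0,-7]],[91,[0,0,0],[0,0,-7]]]' 10; python3 -c "
from h import *
o=get_obs();print(o['joint_positions'],o['ee_pos'],R.from_rotvec(o['ee_rot']).as_matrix())"
```

```text
clock: 1.4
ee_pos: [0.4247, -0.3348, 0.3025]
ee_rot: [-3.015, 0.882, 0.001]
contact_force: [1.0, -0.2, -0.7]
width: 0.0912
[ 0.81067211  0.30164207 -0.24632093  1.85854091  0.08671532  0.99226542
 -0.04135244] [ 0.42472066 -0.33483677  0.30246018] [[ 8.42509840e-01 -5.38680726e-01 -4.95943427e-04]
 [-5.38680678e-01 -8.42509983e-01  2.35931564e-04]
 [-5.44929074e-04  6.83804770e-05 -9.99999849e-01]]
```

```bash
python3 -m handwheel '[[91,[0,0,0],[0,0,-7]],[91,[0,0,0],[0,0,-7]],[91,[0,0,0],[0,0,-7]],[91,[0,0,0],[0,0,-7]],[91,[0,0,0],[0,0,-7]],[91,[0,0,0],[0,0,-7]],[91,[0,0,0],[0,0,-7]],[91,[0,0,0],[0,0,-7]],[91,[0,0,0],[0,0,-7]],[91,[0,0,0],[0,0,-7]],[91,[0,0,0],[0,0,-7]],[91,[0,0,0],[0,0,-7]],[91,[0,0,0],[0,0,-7]],[91,[0,0,0],[0,0,-7]],[91,[0,0,0],[0,0,-7]],[91,[0,0,0],[0,0,-7]],[91,[0,0,0],[0,0,-7]],[91,[0,0,0],[0,0,-3.6]],[91,[0,0,0],[0,0,0]]]' 10; python3 - <<'E'
from h import *
o=get_obs();print(o['joint_positions'],o['ee_pos'],R.from_rotvec(o['ee_rot']).as_matrix())
i=get_image('wrist');cv2.imwrite('pics/w1.png',i[:,:,::-1])
# predicted projections
print(proj('wrist',[[.4284,-.336,.0825],[.4284,-.336,.03],[.5472,-.3618,.1],[.4778,-.368,.0225]]))
E
```

```text
clock: 2.98
ee_pos: [0.4246, -0.3351, 0.3024]
ee_rot: [-2.227, -2.216, -0.0]
contact_force: [0.1, -0.0, 0.4]
width: 0.0911
[ 1.12166884  0.36329351 -0.63310002  1.83902649  0.24902719  1.01974476
  1.95374266] [ 0.42458551 -0.33512189  0.30240787] [[ 4.99394507e-03  9.99987487e-01 -2.92656534e-04]
 [ 9.99987415e-01 -4.99380393e-03  4.81030508e-04]
 [ 4.79563020e-04 -2.95055091e-04 -9.99999841e-01]]
[[277.41015774 206.82572939]
 [277.45398852 195.8786569 ]
 [251.81270254 330.9241795 ]
 [249.702832   237.52719941]]
```

View pics/w1.png

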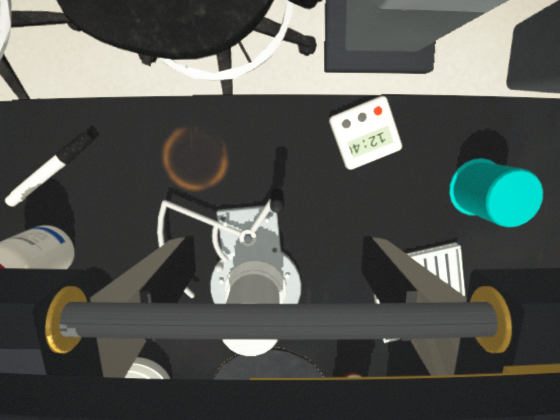

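```bash
python3 -m handwheel '[[91,[0,3.5,30],[0,0,0]],[91,[0,0,35],[0,0,0]],[91,[0,0,35],[0,0,0]],[91,[0,0,35],[0,0,0]],[91,[0,0,25],[0,0,0]],[91,[0,0,13],[0,0,0]],[60,[0,0,0],[0,0,0]],[40,[0,0,0],[0,0,0]],[30,[0,0,0],[0,0,0]],[20,[0,0,0],[0,0,0]],[10,[0,0,0],[0,0,0]],[10,[0,0,0],[0,0,0]],[10,[0,0,0],[0,0,0]],[10,[0,0,0],[0,0,0]]]' 8; python3 - <<'E'
from h import *
i=get_image('wrist');a=get_image('scene')
cv2.imwrite('pics/w2.png',np.vstack([cv2.resize(i,(420,315)),cv2.resize(a[220:370,180:380],(420,315))])[:600,:,::-1])
E
```

```text
clock: 4.2
ee_pos: [0.4284, -0.3353, 0.1301]
ee_rot: [2.228, 2.214, -0.0]
contact_force: [-0.2, 0.5, 0.4]
width: 0.0394
```

View pics/w2.png

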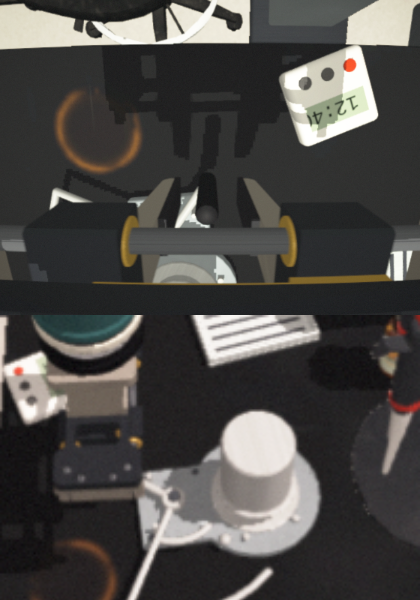

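The knob stands centred between the closing fingers (wrist view about (208,205) of the top half); the jaws are still at 39 mm. Close on.

```bash
python3 -m handwheel '[[10,[0,0,0],[0,0,0]],[10,[0,0,0],[0,0,0]],[10,[0,0,0],[0,0,0]],[10,[0,0,0],[0,0,0]],[10,[0,0,0],[0,0,0]],[10,[0,0,0],[0,0,0]],[10,[0,0,0],[0,0,0]],[10,[0,0,0],[0,0,0]]]' 8; python3 - <<'E'
import numpy as np
p=np.array([.4780,-.3675]);k=np.array([.4284,-.3355]);r=.06
a0=np.arctan2(*(k-p)[::-1]);
# circle about pivot, scaled to 60 mm
P=[p+r*np.array([np.cos(a0+t),np.sin(a0+t)]) for t in np.linspace(0,1.42,17)]
print(np.degrees(a0)); print(np.round(np.diff(P,axis=0)*1000,2)[:,::-1]) # tool x=world y, tool y=world x
E
```

```text
clock: 4.97
ee_pos: [0.4284, -0.3353, 0.1297]
ee_rot: [2.228, 2.214, -0.0]
contact_force: [0.2, -2.6, -1.4]
width: 0.0141
147.1714582085875
[[-4.6  -2.68]
 [-4.82 -2.27]
 [-5.   -1.83]
 [-5.14 -1.38]
 [-5.24 -0.92]
 [-5.3  -0.45]
 [-5.32  0.02]
 [-5.3   0.49]
 [-5.24  0.96]
 [-5.13  1.42]
 [-4.98  1.87]
 [-4.8   2.3 ]
 [-4.58  2.72]
 [-4.32  3.12]
 [-4.02  3.49]
 [-3.7   3.83]]
```

```bash
python3 -m handwheel '[[10,[-4.6,-2.7,0],[0,0,0]],[10,[-4.8,-2.3,0],[0,0,0]],[10,[-5,-1.8,0],[0,0,0]],[10,[-5.1,-1.4,0],[0,0,0]],[10,[-5.2,-0.9,0],[0,0,0]],[10,[-5.3,-0.5,0],[0,0,0]],[10,[-5.3,0,0],[0,0,0]],[10,[-5.3,0.5,0],[0,0,0]],[10,[-5.2,1,0],[0,0,0]],[10,[0,0,0],[0,0,0]],[10,[0,0,0],[0,0,0]]]' 8; python3 - <<'E'
from h import *
i=get_image('wrist');a=get_image('scene')
cv2.imwrite('pics/w3.png',np.vstack([cv2.resize(i,(420,315)),cv2.resize(a[220:370,180:380],(420,315))])[:600,:,::-1])
E
```

```text
clock: 5.88
ee_pos: [0.4198, -0.3817, 0.1296]
ee_rot: [2.229, 2.213, -0.001]
contact_force: [-1.5, -0.4, -1.2]
width: 0.0139
```

View pics/w3.png

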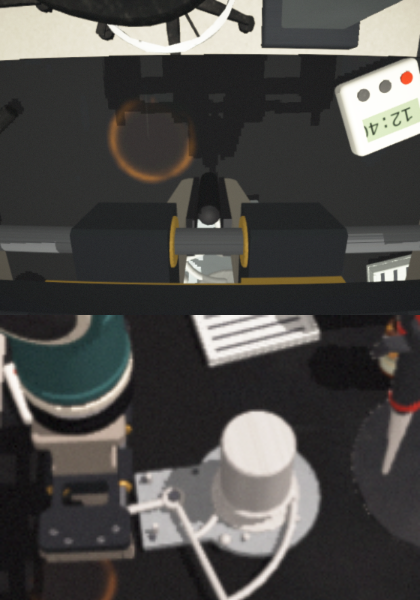

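```bash
python3 -m handwheel '[[10,[-5.1,1.4,0],[0,0,0]],[10,[-5,1.9,0],[0,0,0]],[10,[-4.8,2.3,0],[0,0,0]],[10,[-4.6,2.7,0],[0,0,0]],[10,[0,0,0],[0,0,0]]]' 8;python3 -m handwheel '[[10,[-4.3,3.1,0],[0,0,0]],[10,[-4,3.5,0],[0,0,0]],[10,[0,0,0],[0,0,0]],[10,[0,0,0],[0,0,0]]]' 8
```

```text
clock: 6.4
ee_pos: [0.4289, -0.4015, 0.1297]
ee_rot: [2.228, 2.213, 0.001]
contact_force: [-0.9, 1.4, -0.6]
width: 0.0138
clock: 6.73
ee_pos: [0.4357, -0.4098, 0.1298]
ee_rot: [2.226, 2.212, 0.001]
contact_force: [2.3, -1.7, -4.0]
width: 0.014
```

```bash
python3 -m handwheel '[[10,[-2,2,0],[0,0,0]],[10,[0,0,0],[0,0,0]],[10,[0,0,0],[0,0,0]]]' 8;python3 -m handwheel '[[10,[-2,2,0],[0,0,0]],[10,[0,0,0],[0,0,0]],[10,[0,0,0],[0,0,0]]]' 8
```

```text
clock: 6.98
ee_pos: [0.4368, -0.4108, 0.1298]
ee_rot: [2.228, 2.214, 0.0]
contact_force: [-0.0, 0.3, -1.4]
width: 0.0138
clock: 7.23
ee_pos: [0.4385, -0.4125, 0.1297]
ee_rot: [-2.228, -2.214, 0.0]
contact_force: [-1.2, 1.8, 1.2]
width: 0.0136
```

```bash
python3 -m handwheel '[[10,[-2,2,0],[0,0,0]],[10,[0,0,0],[0,0,0]],[10,[0,0,0],[0,0,0]]]' 8
```

```text
clock: 7.48
ee_pos: [0.4392, -0.4129, 0.1294]
ee_rot: [-2.224, -2.21, 0.001]
contact_force: [-5.5, 7.2, 6.2]
width: 0.014
```

```bash
python3 -m handwheel '[[10,[2,-2,0],[0,0,0]],[30,[0,0,0],[0,0,0]],[50,[0,0,0],[0,0,0]],[60,[0,0,0],[0,0,0]],[91,[0,0,-10],[0,0,0]],[91,[0,0,-40],[0,0,0]],[91,[0,0,-40],[0,0,0]],[91,[0,0,-40],[0,0,0]],[91,[0,0,-40],[0,0,0]],[91,[0,0,0],[0,0,0]],[91,[0,0,0],[0,0,0]]]' 8; python3 - <<'E'
from h import *
i=get_image('wrist');a=get_image('scene');b=get_image('side')
cv2.imwrite('pics/wr4.png',i[:,:,::-1]);cv2.imwrite('pics/sc4.png',a[:,:,::-1]);cv2.imwrite('pics/si4.png',b[:,:,::-1])
cv2.imwrite('pics/w4.png',np.vstack([np.hstack([cv2.resize(i,(400,300)),cv2.resize(b[140:260,220:380],(400,300),interpolation=2)]),cv2.resize(a[240:352,180:478],(800,300),interpolation=2)])[:,:,::-1])
E
```

```text
clock: 8.4
ee_pos: [0.4397, -0.4135, 0.3033]
ee_rot: [2.224, 2.21, -0.001]
contact_force: [0.1, 0.2, -0.3]
width: 0.0789
```

View pics/w4.png

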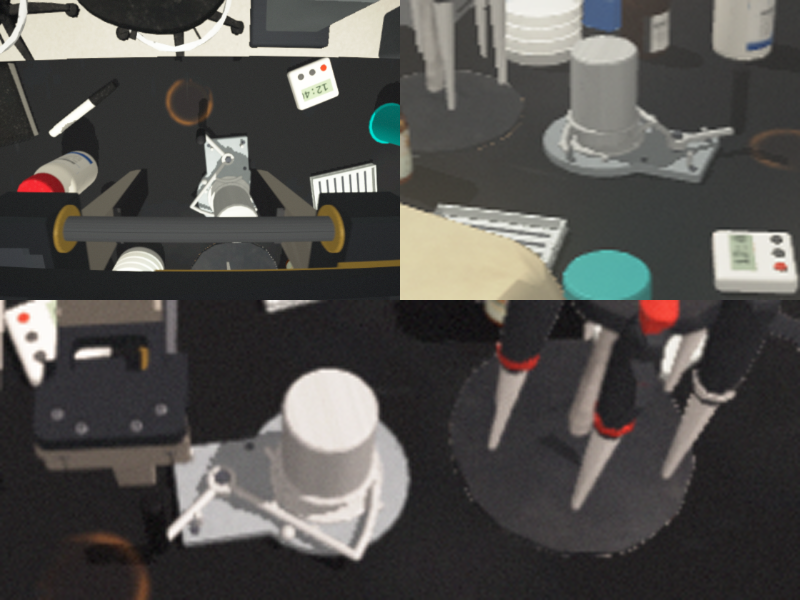

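```bash
python3 - <<'E'
from h import *
for n,f,x0,y0,x1,y1 in(('scene','sc4',275,255,335,330),('side','si4',275,145,330,215)):
    im=cv2.imread(f'pics/{f}.png');g=cv2.cvtColor(im,6).astype(int)
    for y in range(y0,y1,5): 
        r=g[y,x0:x1]; print(n,y,' '.join(map(str,r[::2])))
E
python3 -c "
import cv2
a=cv2.imread('pics/sc4.png')[255:335,260:340];b=cv2.imread('pics/si4.png')[145:225,260:340]
import numpy as np
cv2.imwrite('pics/z5.png',np.hstack([cv2.resize(a,(400,400),interpolation=0),cv2.resize(b,(400,400),interpolation=0)]))"
```

```text
scene 255 34 31 33 33 32 34 31 33 34 35 34 31 37 31 36 31 31 33 32 31 38 35 32 34 34 33 35 34 36 36
scene 260 33 32 36 35 32 34 35 33 33 35 35 32 35 35 31 36 34 33 32 34 35 33 37 34 32 34 34 32 36 38
scene 265 33 36 34 31 34 32 35 35 34 35 33 54 95 104 106 94 63 38 35 36 37 36 34 32 33 33 33 33 36 36
scene 270 35 33 35 32 30 34 32 90 223 228 229 227 228 229 230 233 231 229 233 227 127 36 33 35 31 32 34 32 30 33
scene 275 34 32 28 36 28 52 201 231 229 227 230 229 227 228 230 232 233 230 232 232 230 228 129 36 36 34 36 33 32 37
scene 280 30 33 33 28 34 124 224 228 231 230 228 228 230 228 229 232 231 233 228 232 231 229 224 67 32 31 33 34 31 32
scene 285 35 34 84 180 186 133 190 226 231 230 228 228 230 228 228 227 231 232 231 229 232 229 223 125 41 35 33 37 32 33
scene 290 61 115 109 104 107 103 113 157 212 231 231 228 228 230 228 229 229 230 232 232 233 208 172 183 183 159 60 30 33 33
scene 295 106 108 134 114 128 109 112 115 115 127 159 183 197 222 225 218 215 211 188 158 165 162 195 188 184 183 169 133 34 33
scene 300 112 110 105 130 131 117 114 114 118 120 125 129 127 124 130 134 14
[... 1536 characters left out ...]
 67 63 63 61 63 62 62 61
side 185 67 67 67 67 67 69 168 139 138 136 132 134 133 138 135 135 134 130 124 118 134 207 101 71 61 61 60 61
side 190 65 66 92 161 162 158 190 169 188 140 132 133 134 136 134 135 133 129 123 129 127 133 135 118 130 98 61 60
side 195 65 131 159 162 162 194 125 171 122 127 132 131 135 133 134 134 131 127 123 122 122 117 106 106 106 104 121 113
side 200 63 79 138 160 161 150 121 136 153 185 193 162 125 125 125 125 126 134 134 109 106 106 105 106 107 105 105 90
side 205 66 65 65 78 111 110 116 157 163 163 164 166 164 162 162 165 164 162 135 111 114 108 104 104 105 106 106 142
side 210 66 64 67 66 67 66 64 64 65 68 75 88 97 96 96 88 81 63 56 53 61 55 56 62 80 104 112 113
```

View pics/z5.png

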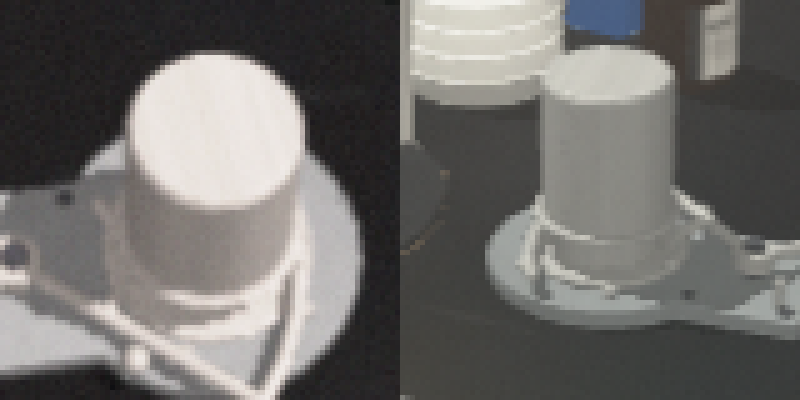

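```bash
python3 - <<'E'
from h import *
for n,f,x0,y0,x1,y1,th in(('scene','sc4',284,262,324,298,197),('side','si4',286,153,318,167,0)):
    im=cv2.imread(f'pics/{f}.png');g=cv2.GaussianBlur(cv2.cvtColor(im,6),(3,3),0)
    m=np.zeros_like(g);m[y0:y1,x0:x1]=(g[y0:y1,x0:x1]>(th or 160))*255
    c=max(cv2.findContours(m,0,1)[0],key=cv2.contourArea)
    h=cv2.convexHull(c)[:,0]
    P=np.array([onz(n,p,.1)[:2] for p in h]);
    A=np.c_[2*P,np.ones(len(P))];s=np.linalg.lstsq(A,(P**2).sum(1),rcond=None)[0]
    print(n,len(P),s[:2],'r',np.sqrt(s[2]+s[0]**2+s[1]**2), h[:,0].min(),h[:,0].max(),h[:,1].min(),h[:,1].max())
# side-wall midlines: half-height rows
print(onz('side',(303.0,159.5),.1))
E
```

```text
scene 21 [ 0.54873775 -0.3640684 ] r 0.02787428714548623 287 319 266 295
side 13 [ 0.55604021 -0.36169028] r 0.03298270483138983 286 313 153 165
[ 0.54390101 -0.36303103  0.1       ]
```

```bash
python3 -m handwheel '[[91.9,[17,36,0],[0,0,0]],[91.9,[17,36,0],[0,0,0]],[91.9,[16.5,36,0],[0,0,0]],[91.9,[0,0,0],[0,0,0]],[91.9,[0,0,35],[0,0,0]],[91.9,[0,0,35],[0,0,0]],[91.9,[0,0,10],[0,0,0]],[91.9,[0,0,0],[0,0,0]]]' 8; python3 - <<'E'
from h import *
print(R.from_rotvec(get_obs()['ee_rot']).as_matrix().round(4))
i=get_image('wrist');a=get_image('scene');b=get_image('side')
cv2.imwrite('pics/w6.png',np.vstack([np.hstack([cv2.resize(i,(400,300)),cv2.resize(b[80:260,220:460],(400,300),interpolation=2)]),cv2.resize(a[200:350,180:580],(800,300),interpolation=2)])[:,:,::-1])
E
```

```text
clock: 9.22
ee_pos: [0.5447, -0.3619, 0.2149]
ee_rot: [-2.222, -2.209, 0.003]
contact_force: [-0.8, -0.5, 0.6]
width: 0.0919
[[ 0.0059  1.     -0.0075]
 [ 1.     -0.0058  0.0052]
 [ 0.0051 -0.0075 -1.    ]]
```

View pics/w6.png

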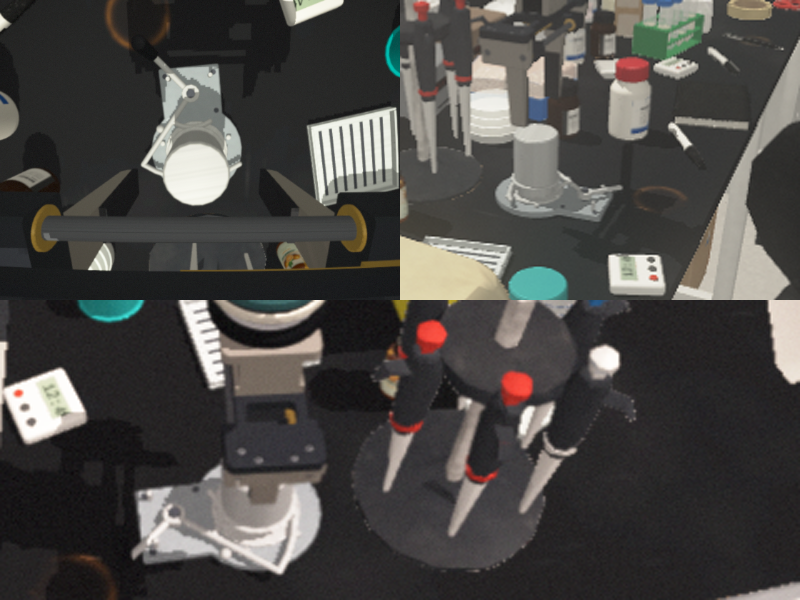

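```bash
python3 - <<'E'
from h import *
im=get_image('wrist');g=cv2.GaussianBlur(cv2.cvtColor(im,cv2.COLOR_RGB2GRAY),(3,3),0)
cv2.imwrite('pics/w7.png',im[:,:,::-1])
m=np.zeros_like(g);m[190:300,215:335]=(g[190:300,215:335]>200)*255
c=max(cv2.findContours(m,0,1)[0],key=cv2.contourArea);h=cv2.convexHull(c)[:,0]
P=np.array([onz('wrist',p,.1)[:2] for p in h])
s=np.linalg.lstsq(np.c_[2*P,np.ones(len(P))],(P**2).sum(1),rcond=None)[0]
print(s[:2],np.sqrt(s[2]+s[0]**2+s[1]**2),np.abs(np.hypot(*(P-s[:2]).T)-np.sqrt(s[2]+s[0]**2+s[1]**2)).max())
o=get_obs();M=R.from_rotvec(o['ee_rot']).as_matrix()
g2=np.array([[0,1,0],[1,0,0],[0,0,-1.]])
print('turn',np.degrees(R.from_matrix(M.T@g2).as_rotvec()),o['ee_pos'])
E
```

```text
[ 0.54807732 -0.36429222] 0.027822484069052047 0.0003202055846462798
turn [ 0.1422787   0.07464405 -0.36893776] [ 0.54777824 -0.36335469  0.22157287]
```

```bash
python3 -m handwheel '[[91.9,[-0.8,0,20],[0,0,0]],[91.9,[0,0,25],[0,0,0]],[91.9,[0,0,15],[0,0,0]],[91.9,[0,0,10],[0,0,0]],[91.9,[0,0,0],[0,0,0]],[66,[0,0,0],[0,0,0]],[66,[0,0,0],[0,0,0]],[66,[0,0,0],[0,0,0]],[66,[0,0,0],[0,0,0]],[66,[0,0,0],[0,0,0]]]' 8
```

```text
clock: 10.25
ee_pos: [0.5472, -0.3639, 0.1505]
ee_rot: [2.228, 2.214, 0.0]
contact_force: [-0.3, 0.5, 0.3]
width: 0.0663
```

```bash
python3 -m handwheel '[[50,[0,0,0],[0,0,0]],[50,[0,0,0],[0,0,0]],[50,[0,0,0],[0,0,0]],[50,[0,0,0],[0,0,0]],[50,[0,0,0],[0,0,0]]]' 8;  python3 -m handwheel '[[50,[0,0,0],[0,0,0]],[50,[0,0,0],[0,0,0]],[50,[0,0,0],[0,0,0]]]' 40
```

```text
clock: 10.67
ee_pos: [0.5471, -0.3638, 0.1501]
ee_rot: [2.228, 2.214, -0.0]
contact_force: [-0.5, 0.3, 5.0]
width: 0.0606
clock: 10.92
ee_pos: [0.5471, -0.3638, 0.1501]
ee_rot: [2.228, 2.214, 0.0]
contact_force: [-0.4, -0.2, 4.9]
width: 0.0599
```

```bash
python3 -m handwheel '[[50,[0,0,-1],[0,0,0]],[50,[0,0,-1],[0,0,0]],[50,[0,0,-1],[0,0,0]],[50,[0,0,-1],[0,0,0]],[50,[0,0,-1],[0,0,0]],[50,[0,0,-1],[0,0,0]],[50,[0,0,-1],[0,0,0]],[50,[0,0,-1],[0,0,0]],[50,[0,0,-1],[0,0,0]],[50,[0,0,-1],[0,0,0]],[50,[0,0,0],[0,0,0]]]' 40;  python3 - <<'E'
from h import *
i=get_image('wrist');a=get_image('scene');b=get_image('side')
cv2.imwrite('pics/w8.png',np.vstack([np.hstack([cv2.resize(i,(400,300)),cv2.resize(b[140:260,240:400],(400,300),interpolation=2)]),cv2.resize(a[200:350,180:580],(800,300),interpolation=2)])[:,:,::-1])
E
```

```text
clock: 11.83
ee_pos: [0.5468, -0.3638, 0.1599]
ee_rot: [-2.228, -2.214, 0.001]
contact_force: [-0.8, -0.5, -6.1]
width: 0.06
```

View pics/w8.png

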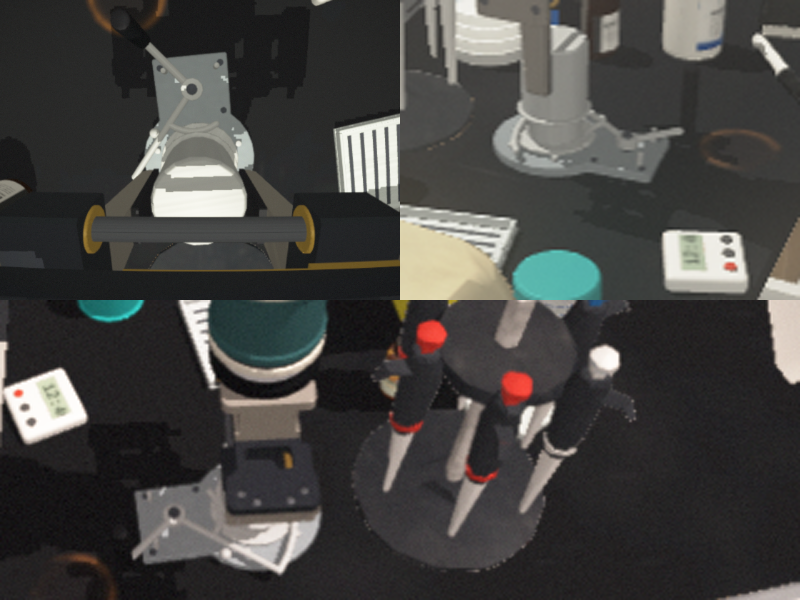

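The brace is still home (tail ending at the knob, wrist view (130,22)), the outer cup is rising (more gap above the flange in the side view), and the pull is 6 N, as expected. Lift on.

```bash
python3 -m handwheel '[[50,[0,0,-2],[0,0,0]],[50,[0,0,-2],[0,0,0]],[50,[0,0,-2],[0,0,0]],[50,[0,0,-2],[0,0,0]],[50,[0,0,-2],[0,0,0]],[50,[0,0,-2],[0,0,0]],[50,[0,0,-2],[0,0,0]],[50,[0,0,-2],[0,0,0]],[50,[0,0,-2],[0,0,0]],[50,[0,0,-2],[0,0,0]],[50,[0,0,-2],[0,0,0]],[50,[0,0,-2],[0,0,0]],[50,[0,0,-2],[0,0,0]],[50,[0,0,-2],[0,0,0]],[50,[0,0,-2],[0,0,0]],[50,[0,0,0],[0,0,0]]]' 40;  python3 -m handwheel '[[50,[0,0,-2],[0,0,0]],[50,[0,0,-2],[0,0,0]],[50,[0,0,-2],[0,0,0]],[50,[0,0,-2],[0,0,0]],[50,[0,0,-2],[0,0,0]],[50,[0,0,-2],[0,0,0]],[50,[0,0,-2],[0,0,0]],[50,[0,0,-2],[0,0,0]],[50,[0,0,-2],[0,0,0]],[50,[0,0,-2],[0,0,0]],[50,[0,0,-4],[0,0,0]],[50,[0,0,-4],[0,0,0]],[50,[0,0,-4],[0,0,0]],[50,[0,0,-4],[0,0,0]],[50,[0,0,-4],[0,0,0]],[50,[0,0,-4],[0,0,0]],[50,[0,0,-4],[0,0,0]],[50,[0,0,-4],[0,0,0]],[50,[0,0,0],[0,0,0]],[50,[0,0,0],[0,0,0]]]' 40; python3 - <<'E'
from h import *
i=get_image('wrist');a=get_image('scene');b=get_image('side')
cv2.imwrite('pics/si9.png',b[:,:,::-1])
cv2.imwrite('pics/w9.png',np.vstack([np.hstack([cv2.resize(i,(400,300)),cv2.resize(b[80:230,220:420],(400,300),interpolation=2)]),cv2.resize(a[200:350,180:580],(800,300),interpolation=2)])[:,:,::-1])
E
```

```text
clock: 13.32
ee_pos: [0.5473, -0.3639, 0.1906]
ee_rot: [2.228, 2.214, 0.0]
contact_force: [-1.8, 0.7, -4.4]
width: 0.0596
clock: 14.98
ee_pos: [0.547, -0.3638, 0.242]
ee_rot: [2.228, 2.214, -0.0]
contact_force: [0.8, 0.5, -1.4]
width: 0.0597
```

View pics/w9.png

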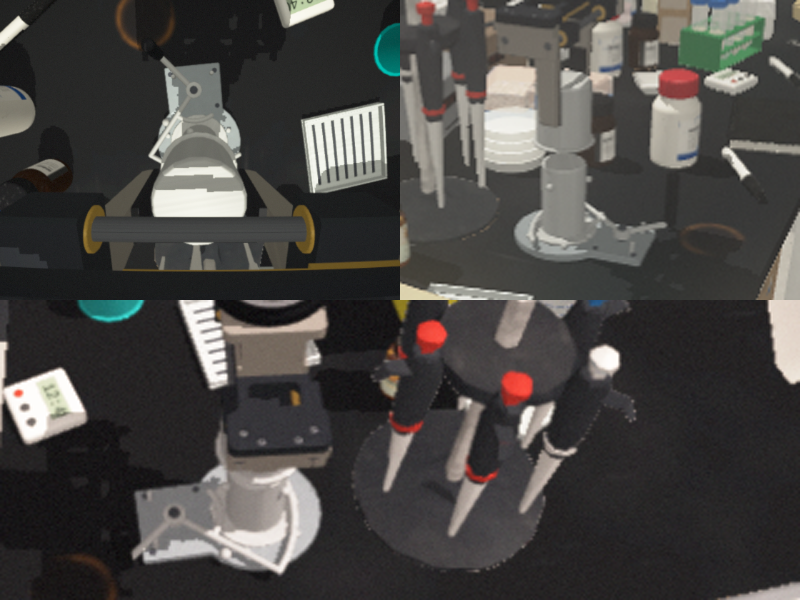

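```bash
python3 - <<'E'
from h import *
for p in((206,147),(352,148),(337,168)): print(p,onz('scene',p,0))
c=[onz('wrist',(x*1.4,y*1.4),.012) for x,y in((303,119),(381,102),(387,176),(313,193))]
print(np.mean(c,0),np.round(c,3))
E
```

```text
(206, 147) [0.36264301 0.06030926 0.        ]
(352, 148) [0.70370958 0.03373229 0.        ]
(337, 168) [ 0.65991038 -0.02691538  0.        ]
[ 0.55574117 -0.1609786   0.012     ] [[ 0.515 -0.226  0.012]
 [ 0.492 -0.122  0.012]
 [ 0.596 -0.094  0.012]
 [ 0.62  -0.202  0.012]]
```

```bash
python3 -m handwheel '[[50,[8,0.4,0],[0,0,0]],[50,[18,1,0],[0,0,0]],[50,[22,1.2,0],[0,0,0]],[50,[22,1.2,0],[0,0,0]],[50,[22,1.2,0],[0,0,0]],[50,[22,1.2,0],[0,0,0]],[50,[22,1.2,0],[0,0,0]],[50,[22,1.2,0],[0,0,0]],[50,[22,1.2,0],[0,0,0]],[50,[14,0.8,0],[0,0,0]],[50,[8,0.4,0],[0,0,0]],[50,[0,0,20],[0,0,0]],[50,[0,0,20],[0,0,0]],[50,[0,0,15],[0,0,0]],[50,[0,0,10],[0,0,0]],[50,[0,0,0],[0,0,0]],[50,[0,0,0],[0,0,0]]]' 40; python3 - <<'E'
from h import *
i=get_image('wrist');a=get_image('scene');b=get_image('side')
print(R.from_rotvec(get_obs()['ee_rot']).as_matrix().round(4))
cv2.imwrite('pics/w10.png',np.vstack([np.hstack([cv2.resize(i,(400,300)),cv2.resize(b[140:290,200:400],(400,300),interpolation=2)]),cv2.resize(a[130:280,180:580],(800,300),interpolation=2)])[:,:,::-1])
E
```

```text
clock: 16.55
ee_pos: [0.5592, -0.1621, 0.1765]
ee_rot: [-2.228, -2.214, 0.0]
contact_force: [0.5, 0.1, -0.2]
width: 0.0597
[[ 6.5e-03  1.0e+00  1.8e-03]
 [ 1.0e+00 -6.5e-03 -6.0e-04]
 [-6.0e-04  1.8e-03 -1.0e+00]]
```

View pics/w10.png

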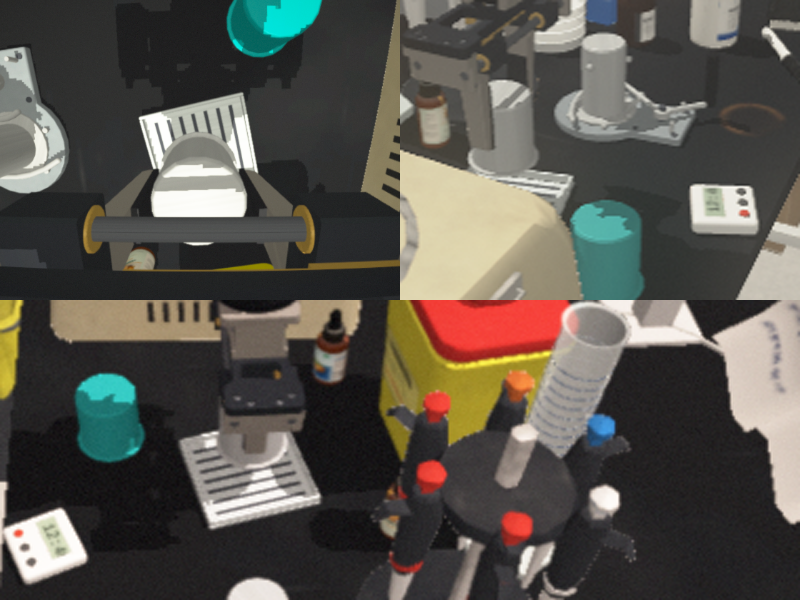

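```bash
python3 -m handwheel '[[50,[0,0,8],[0,0,0]],[50,[0,0,8],[0,0,0]],[50,[0,0,8],[0,0,0]],[50,[0,0,8],[0,0,0]],[50,[0,0,6],[0,0,0]],[50,[0,0,4],[0,0,0]],[50,[0,0,2],[0,0,0]],[50,[0,0,0],[0,0,0]]]' 40; python3 -m handwheel '[[50,[0,0,1],[0,0,0]],[50,[0,0,1],[0,0,0]],[50,[0,0,1],[0,0,0]],[50,[0,0,1],[0,0,0]],[50,[0,0,1],[0,0,0]],[50,[0,0,0],[0,0,0]]]' 40;  python3 -m handwheel '[[50,[0,0,1],[0,0,0]],[50,[0,0,1],[0,0,0]],[50,[0,0,0],[0,0,0]]]' 40
```

```text
clock: 17.37
ee_pos: [0.559, -0.1616, 0.132]
ee_rot: [-2.228, -2.214, 0.001]
contact_force: [-1.3, -0.3, -1.0]
width: 0.0599
clock: 17.87
ee_pos: [0.5591, -0.1618, 0.1276]
ee_rot: [-2.228, -2.214, 0.0]
contact_force: [-0.1, -0.0, -1.3]
width: 0.0597
clock: 18.12
ee_pos: [0.5591, -0.1618, 0.1255]
ee_rot: [-2.228, -2.214, 0.0]
contact_force: [1.4, 0.3, -0.3]
width: 0.0595
```

```bash
python3 -m handwheel '[[50,[0,0,0.7],[0,0,0]],[50,[0,0,0.7],[0,0,0]],[50,[0,0,0],[0,0,0]],[50,[0,0,0],[0,0,0]]]' 40; python3 -m handwheel '[[50,[0,0,0.7],[0,0,0]],[50,[0,0,0],[0,0,0]],[50,[0,0,0],[0,0,0]]]' 40
```

```text
clock: 18.45
ee_pos: [0.5592, -0.1617, 0.1242]
ee_rot: [-2.228, -2.215, 0.0]
contact_force: [0.6, 0.6, -0.8]
width: 0.0597
clock: 18.7
ee_pos: [0.5592, -0.1619, 0.1235]
ee_rot: [-2.228, -2.214, 0.0]
contact_force: [0.3, -0.1, -1.0]
width: 0.0599
```

```bash
python3 -m handwheel '[[50,[0,0,0.7],[0,0,0]],[50,[0,0,0],[0,0,0]],[50,[0,0,0],[0,0,0]]]' 40
```

```text
clock: 18.95
ee_pos: [0.5593, -0.1618, 0.1231]
ee_rot: [2.228, 2.214, -0.0]
contact_force: [-1.3, 0.1, 1.2]
width: 0.0595
```

```bash
python3 -m handwheel '[[50,[0,0,0.3],[0,0,0]],[50,[0,0,0],[0,0,0]],[62,[0,0,0],[0,0,0]],[66,[0,0,0],[0,0,0]],[75,[0,0,0],[0,0,0]],[88,[0,0,0],[0,0,0]],[91,[0,0,0],[0,0,0]],[91,[0,0,0],[0,0,0]],[91,[0,0,0],[0,0,0]],[91,[0,0,0],[0,0,0]]]' 10
```

```text
clock: 19.78
ee_pos: [0.5592, -0.1618, 0.1225]
ee_rot: [-2.228, -2.214, 0.0]
contact_force: [-0.5, 0.2, -0.3]
width: 0.0909
```

```bash
python3 -m handwheel '[[91,[0,0,-5],[0,0,0]],[91,[0,0,-15],[0,0,0]],[91,[0,0,-25],[0,0,0]],[91,[0,0,-30],[0,0,0]],[91,[0,0,-30],[0,0,0]],[91,[0,0,-30],[0,0,0]],[91,[0,0,-15],[0,0,0]],[91,[0,0,0],[0,0,0]],[91,[0,0,0],[0,0,0]]]' 10; python3 - <<'E'
from h import *
i=get_image('wrist');a=get_image('scene');b=get_image('side')
cv2.imwrite('pics/w11.png',np.vstack([np.hstack([cv2.resize(i,(400,300)),cv2.resize(b[140:290,200:400],(400,300),interpolation=2)]),cv2.resize(a[150:350,180:580],(600,300),interpolation=2).repeat(1,1) if 0 else cv2.resize(a[150:350,180:447],(800,300),interpolation=2)])[:,:,::-1])
g=cv2.GaussianBlur(cv2.cvtColor(i,cv2.COLOR_RGB2GRAY),(3,3),0);cv2.imwrite('pics/w11f.png',i[:,:,::-1])
E
```

```text
clock: 20.53
ee_pos: [0.5593, -0.1619, 0.2734]
ee_rot: [2.227, 2.213, 0.001]
contact_force: [-1.4, -0.2, -0.5]
width: 0.091
```

View pics/w11.png

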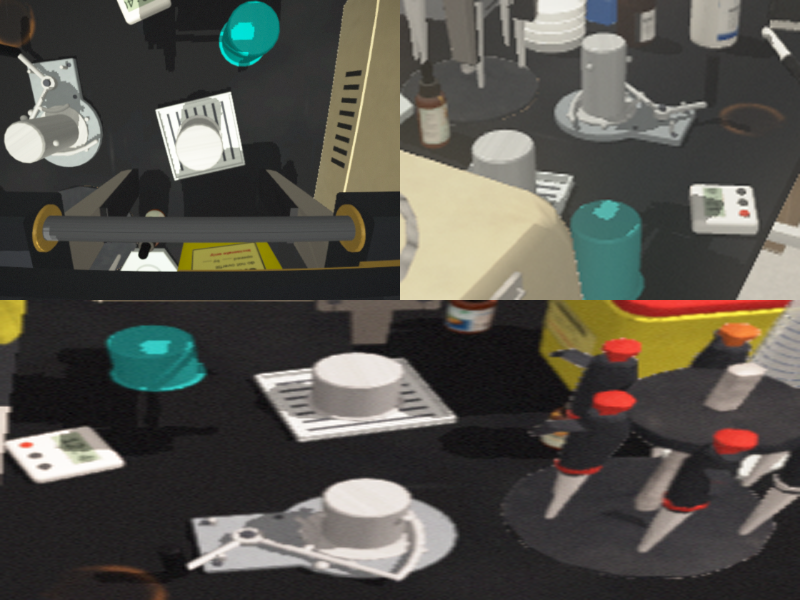

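```bash
python3 - <<'E'
from h import *
t=np.mean([onz('wrist',(x*1.4,y*1.4),.012) for x,y in((156,106),(232,90),(244,163),(176,180))],0)
print('tray',t,'cup',onz('wrist',(199.5*1.4,144*1.4),.073))
p=onz('wrist',(46*1.4,83*1.4),.0225);k=onz('wrist',(22*1.4,58*1.4),.0225);i=onz('wrist',(24*1.4,141*1.4),.097)
a=lambda v:np.degrees(np.arctan2(v[1],v[0]))
print(p,i,'inner-pivot',np.linalg.norm((i-p)[:2]),'tail rel stand x',a(k-p)-a(i-p), get_obs()['contact_force'])
E
```

```text
tray [ 0.55344144 -0.15696805  0.012     ] cup [ 0.55220938 -0.16090357  0.073     ]
[ 0.47582732 -0.37047822  0.0225    ] [ 0.54205905 -0.35878417  0.097     ] inner-pivot 0.06725617776112319 tail rel stand x -148.63946159715402 [-0.75762113  0.08182245  0.21952062]
```

```bash
python3 - <<'E'
from h import *
a=get_image('scene')
cv2.imwrite('pics/z12.png',cv2.resize(a[275:355,230:340],(770,560),interpolation=2)[:,:,::-1])
E
```

```text
(no output)
```

View pics/z12.png

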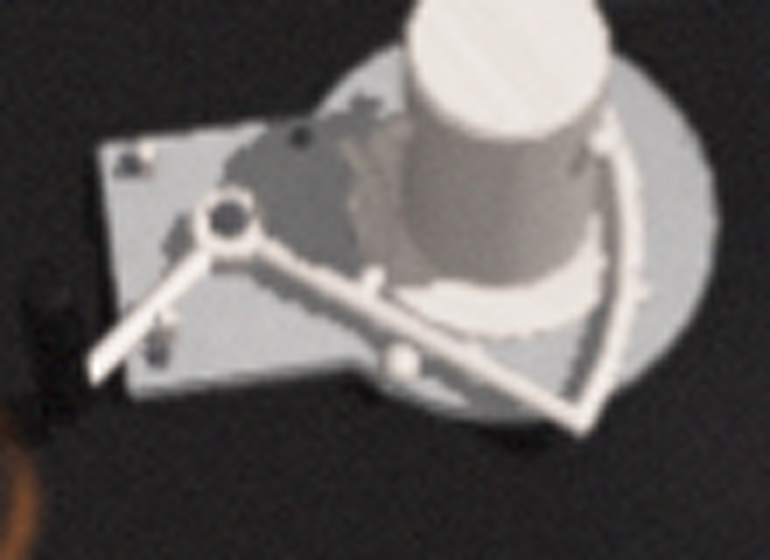

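```bash
python3 - <<'E'
from h import *
f=lambda x,y:onz('scene',(230+x/7-.43,275+y/7-.43),.0195)
s=lambda x,y:onz('scene',(180+x/3-.33,180+y/3-.33),.0195)
a=lambda v:np.degrees(np.arctan2(v[1],v[0]))
p=f(228,218)
for n,x,y in(('tail',s(174,342),f(97,369)),('corner',s(185,538),f(582,420))):
    print(n,a(x-p),a(y-p),np.radians((a(y-p)-a(x-p))%360),np.linalg.norm(x-p),np.linalg.norm(y-p))
E
```

```text
tail 148.21238391082065 -130.9747296272714 1.4104509468006452 0.051019479024820805 0.05221950974936064
corner -111.97534755580266 -35.66461043080848 1.33187361745502 0.10413304011359241 0.1040447442180497
```

```bash
python3 -c "
from rig import *
print(hand_in(),get_obs()['clock'])"
```

```text
the job is handed in; nothing more can be done
the job is handed in; nothing more can be done
```

I swung the brace home by its knob, pulled the outer cup slowly straight up off the inner one, and set it down in the tray. I then let go, raised the gripper clear and handed in at about 21 s of the 64 s. `hand_in()` reported no verdict.

**Brace:** the pull of the snap showed at the knob, then the force rose to about 9 N against the stop. In the last scene picture the swing from the start measured 1.41 rad at the tail and 1.33 rad at the tine corner. A rough reading near the edge of the last wrist picture was about 9° short of home. I trusted the stop force over that reading.

**Lift:** the pull was about 6 N early in the lift. The pictures showed the inner cup staying down on its stand, held by the brace.

**Placing:** the force changed by only about 2 N at touchdown. The cup stands flat inside the tray walls, about 4 mm from the centre by the wrist camera.

**Surroundings:** the timer, the dropper bottles and the turquoise look-alike looked unmoved in the pictures; I did not measure them.

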